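# Count out four castor nuts with the counting tray

### The arm

A 6-joint arm with a two-finger parallel gripper is mounted at the origin on the work surface. World frame = base frame: x ahead of the robot, y to its left, z up, the work surface at z = 0. Lengths are in m, angles in rad, forces in N, time in s.
With the tool pointing down it reaches from about 0.275 to 1 m from the base axis. Payload 8.4 kg.
Tool frame: the origin (TCP) lies at the very end of the fingers, on their centre line; the grasp point (between the pads) lies 19 mm behind it; z points along the fingers, y is the line along which they close (so a half turn about z gives the same grasp; the last joint's range is limited). The gripper opens to 85 mm and grips with 20 to 120 N. Pads are 22 mm wide; open, the fingers measure 114 mm over their backs; the gripper's body (76 mm by 85 mm) begins 54 mm behind the grasp point. The pads swing forward as they close: fully open they stand 13 mm farther back than shut.
Start: joints at [-1.289, 0.353, 1.633, -0, 1.155, -0.002], TCP at [0.175, -0.6, 0.231] pointing down, gripper open.
Joint ranges: [-2.63, 2.63], [-0.92, 2.1], [0.06, 2.66], [-1.3, 4.44], [0, 2.69], [-3.02, 3.02]. Speed limits (rad/s): [2.22, 2.22, 2.79, 3.14, 3.14, 3.14].

### API

Orientations are given as a unit quaternion [w, x, y, z].
In Python, from rig import * gives the robot as it stands. The module is installed in compiled form; this text tells all that it offers.
- The arm moves only by the tool play_rows, never from a script. Its argument "targets" is a list of rows, each an object with "slide": the shift along the world's x, y, z each as a share of 30 mm, from -1 to 1, a list of three; "turn": the turn about the world's z as a share of 0.1 rad, from -1 to 1; "fingers": the opening, from -1 (shut) to 1 (fully open), so that 0 is half open. A call has 1 to 12 rows; each row shifts and turns the commanded pose from where the row before left it; what a row does not reach is not made up. A row lasts 1/8 s, in which the tool goes at most 62.5 mm and 10.7 degrees, less where a joint would pass 70% of its speed; a pose out of reach is approached as far as the arm can. A call with a number of a shift or a turn outside -1 to 1 is refused whole. A call with a gripper value outside its range is refused whole. The fingers move at their own pace and stop on an object; "grip_force" is the grip in N (left out, the last holds). Time passes only in rows, so rows that do not move let the fingers close. It gives the time, the measured TCP pose, the force, the opening and the grip force at its end, in the units of the state.
- get_state(): the state, without advancing time (a new reading comes with each control period).
- read_camera(name): name is "scene" or "side" or "wrist"; returns the picture (480x640x3 uint8, red, green, blue); there is no depth.
- camera_model(name): a dict with "camera_matrix" (3x3 intrinsics, pixels), "k1" (the pictures are not rectified: a ray, as slopes to the right and down, at radius r is drawn at 1 + k1 r^2 times it, then the intrinsics apply), "xyz" and "orientation" of the camera in the world. Camera axes: x right, y down, z forward; pixel columns grow to the right and rows downward; lengths in m; the calibration is good to about 2 mm. A picture is of the moment at which its call begins: read the wrist's pose just before it. camera_model takes no time and is no camera call; for the wrist camera it gives the pose at the moment of the call.
- finish_job(): hands the job in; it is judged then, once.
The state is a dict: "t": time; "q": joint angles; "qvel": joint speeds; "tau": joint torques, N m; "tool_pos": TCP position; "orientation": TCP orientation; "wrist_force": force on the tool from outside, world axes, zero at the start; "ft_torque": the same for the moment, N m; "opening": finger opening in m; "grasp_force": force on a finger pad.
Only numpy, scipy, OpenCV 4.12 (cv2) and the standard library are available. Lean on these libraries where they do the work, as an engineer would, in place of code of your own. Each camera call takes 0.05 s, during which the arm holds its last target. There are 200 camera calls.

### The job

Count out the nuts for the cart's four castors: sweep four of the six nuts on the counting tray's platform over its edge into the trough, shut the trough's lid, then pick the tray up and tip the two extras off the funnel end of the platform back into the stock bin while the four stay under the lid, then pour the four out of the trough's spout into the steel dish. Set the empty tray back down flat on the table with its lid shut, and leave the tools and castors alone.

Things in the scene. Friction and masses are not known exactly. Their poses are not given: they have to be found in the camera images.
- tray: loose white plastic counting tray, 0.3 kg, some 175 x 220 x 50 mm, flat on the table. Origin: underside, on the middle of the grip in y. Axes: x away from the robot (trough to black grip), y left (to the funnel), z up. In these axes the hinge line of the lid is at x -74, z 44 mm, the middle of the platform at x 23, of the trough at x -55, of the grip at x 94
- tray_platform (a point): middle of the tray's flat top, 34 mm above its underside; axes of the tray. From here it runs x -61..+61, y -80..+80 mm; walls 16 mm high on the far side (x +61) and on the right (y -80); at x -61 it drops straight into the trough; on the left slanted walls narrow it to the open funnel. Nuts slide off it when it is tipped more than about 20 degrees (friction 0.25)
- tray_trough (a point): middle of the trough's floor, 3 mm above the tray's underside, 79 mm from the platform's middle towards the robot. Straight channel along the tray's y, 34 mm wide, 31 mm deep below the platform, closed at its left end (77 mm from here), open at its right end, the spout
- tray_spout (a point): open right end of the trough, at its floor (3 mm high), 100 mm right of the trough's middle. What is in the trough pours out here when the tray is tipped right end down
- tray_funnel (a point): open left end of the platform, a mouth 68 mm wide, 117 mm left of the platform's middle and level with it (34 mm). What is loose on the platform pours out here when the tray is tipped left end down
- tray_grip (a point): point on the tray's grip: upright black plate at the middle of the far side, 12 mm thick along the tray's x, 56 mm long along y, top 91 mm above the tray's underside, standing 41 mm above the wall beside it. The point is central in x and y, 74 mm above the underside, 17 mm under the top, 70 mm beyond the platform's middle. Axes of the tray
- lid (a joint): angle (rad) of the aluminium lid of the trough, 40 g, hinged on the trough's outer wall (robot's side), hinge line along the tray's y, 97 mm from the platform's middle and 44 mm above the underside. 0 = shut, sloping slightly down to the platform's edge; 1.80 = upright; starts near 2.1, leaning open to the robot; a stiff hinge holds it open, pushed below about 1.3 it falls shut
- lid_edge (a point): middle of the lid's free edge, 40 mm from the hinge line; the lid is a flat 2 mm sheet 156 mm long with a 7 mm upturned lip, 30 mm long, at the middle of this edge
- nut1_centre (a point): centre of loose steel hex nut 1 (all six are alike: M12, 19 mm across flats, 10 mm thick, 17 g); at the start all lie flat, apart from one another, on the platform
- nut2_centre (a point): centre of loose steel hex nut 2 (all six are alike: M12, 19 mm across flats, 10 mm thick, 17 g); at the start all lie flat, apart from one another, on the platform
- nut3_centre (a point): centre of loose steel hex nut 3 (all six are alike: M12, 19 mm across flats, 10 mm thick, 17 g); at the start all lie flat, apart from one another, on the platform
- nut4_centre (a point): centre of loose steel hex nut 4 (all six are alike: M12, 19 mm across flats, 10 mm thick, 17 g); at the start all lie flat, apart from one another, on the platform
- nut5_centre (a point): centre of loose steel hex nut 5 (all six are alike: M12, 19 mm across flats, 10 mm thick, 17 g); at the start all lie flat, apart from one another, on the platform
- nut6_centre (a point): centre of loose steel hex nut 6 (all six are alike: M12, 19 mm across flats, 10 mm thick, 17 g); at the start all lie flat, apart from one another, on the platform
- bin_in (a point): middle of the stock bin's floor (the top of the layer of stock nuts fixed in it), 14 mm above the table. The bin is a grey open-topped plastic stacking bin left of the tray, 0.75 kg, outside 130 x 150 mm (x, y), inside 122 x 142 mm; walls 60 mm high at the sides, 45 mm on the side towards the tray (-y), 70 mm on the far left (+y)
- dish_in (a point): middle of the inner floor of the round steel parts dish right of the tray: 60 mm radius at the foot, 68 at the rim, 42 mm high, open on top, 0.35 kg
- pliers: loose black-handled pliers, 165 mm long, 16 mm high, origin under the pivot, jaws to +x, lying among the things, to be left alone
- castor_a: loose castor lying on its side, 50 mm wheel, stem to +x, 106 mm long, 30 mm high, origin under the wheel, lying among the things, to be left alone
- castor_b: loose castor like the other, lying among the things, to be left alone
- spanner: loose flat steel spanner, 200 mm long, lying among the things, to be left alone
- screwdriver: loose black screwdriver, 190 mm long, lying among the things, to be left alone

How it is judged:
By the outcome, as a careful person would: the job done as asked, in the order asked, and still so for the second after the job is handed in, with the robot touching nothing.
It also fails if it takes over 72 s, if anything falls off the work surface, if the arm or the gripper's body presses on something with over 40 N, if the wrist force passes 120 N, or if a joint passes its speed limit or range.

## Working session

There is one attempt and no reset: what is moved stays moved. The work goes in short steps, Python scripts to look and compute and a tool call to move; the robot and the scene stay as the last step left them, time stands still between calls to the robot, and variables do not carry over. Pictures are saved under pics/ and viewed, at most 10 in all, crops included, and the job is handed in when it is done.

Besides the shell and the picture viewer there is one more tool, called after "Call:" as a command line: name --argument value ..., lists and objects as JSON in quotes. play_rows: Moves the arm, as the interface text tells. Shift numbers are shares of 30 mm and turn numbers shares of 0.1 rad, none past 1 either way. Its arguments: {"type":"object","properties":{"targets":{"type":"array"},"grip_force":{"type":"number"}},"required":["targets"]}

```bash
mkdir -p pics; cat > h.py <<'E'
from rig import *
import numpy as np, cv2
from scipy.spatial.transform import Rotation as R
def snap(n,f,crop=None,s=1):
    im=read_camera(n)[:,:,::-1].copy(); cv2.imwrite('pics/raw_'+f,im)
    if crop: im=im[crop[1]:crop[3],crop[0]:crop[2]]
    cv2.imwrite('pics/'+f,cv2.resize(im,None,fx=s,fy=s,interpolation=cv2.INTER_CUBIC)); return im
def cm(n):
    m=camera_model(n); o=np.array(m['orientation']); return np.array(m['camera_matrix']),m['k1'],np.array(m['xyz']),R.from_quat(np.r_[o[1:],o[0]]).as_matrix()
def px2w(n,u,v,z,m=None):
    K,k,p,r=m or cm(n); d=np.array([(u-K[0,2])/K[0,0],(v-K[1,2])/K[1,1]]); s=d.copy()
    for _ in range(20): s=d/(1+k*(s@s))
    w=r@np.r_[s,1]; return p+w*(z-p[2])/w[2]
def w2px(n,P,m=None):
    K,k,p,r=m or cm(n); c=(np.atleast_2d(P)-p)@r; s=c[:,:2]/c[:,2:]; s=s*(1+k*(s**2).sum(1,keepdims=True))
    return s*[K[0,0],K[1,1]]+[K[0,2],K[1,2]]
E
python3 - <<'E'
from h import *
snap('scene','a.png'); snap('side','b.png')
for n in('scene','side','wrist'):
    K,k,p,r=cm(n); print(n,K[0],k,p.round(3),r[:,2].round(2))
s=get_state(); print({k:np.round(v,3) for k,v in s.items()})
E
```

```text
scene [478.84464611   0.         324.62686051] 0.02787118322962639 [ 1.045 -0.517  0.676] [-0.56  0.54 -0.63]
side [563.36226829   0.         323.6470701 ] 0.05682436351436492 [0.226 0.835 0.734] [ 0.26 -0.76 -0.6 ]
wrist [398.48990183   0.         317.67058112] -0.060448247066774624 [ 0.24  -0.58   0.373] [-0.26 -0.07 -0.96]
{'t': np.float64(0.1), 'q': array([-1.289,  0.354,  1.634,  0.   ,  1.155, -0.002]), 'qvel': array([ 0.   ,  0.   , -0.001,  0.002, -0.   ,  0.001]), 'tau': array([ 1.0000e-03, -6.0636e+01, -3.4282e+01,  0.0000e+00,  4.0000e-03,
        0.0000e+00]), 'tool_pos': array([ 0.175, -0.6  ,  0.231]), 'orientation': array([-0.001,  0.99 ,  0.141, -0.   ]), 'wrist_force': array([-0.492,  0.334, -0.249]), 'ft_torque': array([-0.003,  0.003,  0.012]), 'grasp_force': np.float64(0.0), 'opening': np.float64(0.085)}
```

View pics/a.png

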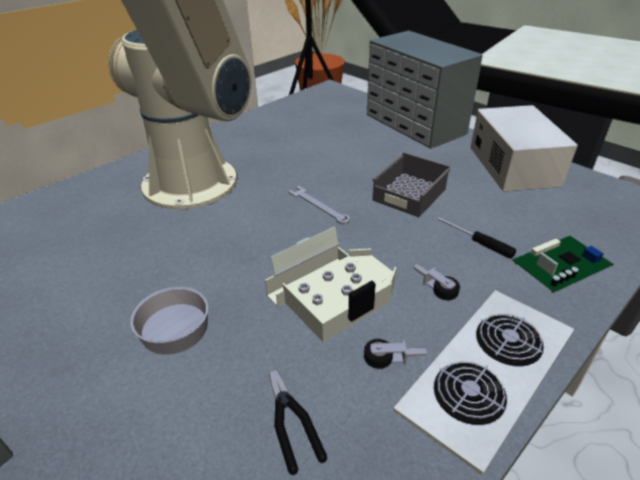

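View pics/b.png

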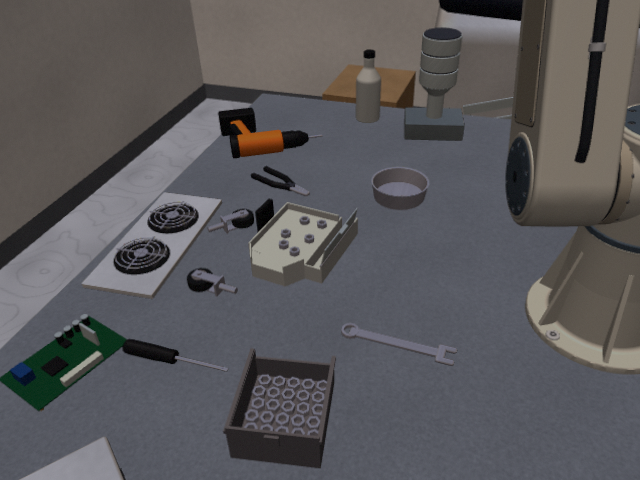

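```bash
python3 - <<'E'
import cv2,numpy as np
a=cv2.imread('pics/raw_a.png')[225:345,255:415]; 
cv2.imwrite('pics/c.png',cv2.resize(a,(800,600),interpolation=cv2.INTER_CUBIC))
E
python3 - <<'E'
from h import *
for q in [(267,292),(281,306),(396,278)]: print('z0',q,px2w('scene',*q,0))
print('bin rim side'); 
for q,z in [((232,430),.07),((322,440),.07),((333,362),.045),((254,355),.045),((325,380),.06)]: print(px2w('side',*q,z))
print('dish rim scene', [px2w('scene',u,v,.042).round(3) for u,v in [(131,318),(209,300),(170,289),(165,337)]])
print('dish rim side', [px2w('side',u,v,.042).round(3) for u,v in [(371,184),(429,184),(400,170),(400,198)]])
E
```

```text
z0 (267, 292) [ 0.47143661 -0.12341437  0.        ]
z0 (281, 306) [ 0.52065319 -0.12897835  0.        ]
z0 (396, 278) [0.63028046 0.08806201 0.        ]
bin rim side
[0.49782187 0.4425599  0.07      ]
[0.37681645 0.42184947 0.07      ]
[0.40816224 0.27088743 0.045     ]
[0.53338352 0.2932668  0.045     ]
[0.40554878 0.31942709 0.06      ]
dish rim scene [array([ 0.384, -0.358,  0.042]), array([ 0.446, -0.236,  0.042]), array([ 0.369, -0.271,  0.042]), array([ 0.466, -0.338,  0.042])]
dish rim side [array([ 0.481, -0.268,  0.042]), array([ 0.352, -0.304,  0.042]), array([ 0.429, -0.35 ,  0.042]), array([ 0.404, -0.228,  0.042])]
```

View pics/c.png

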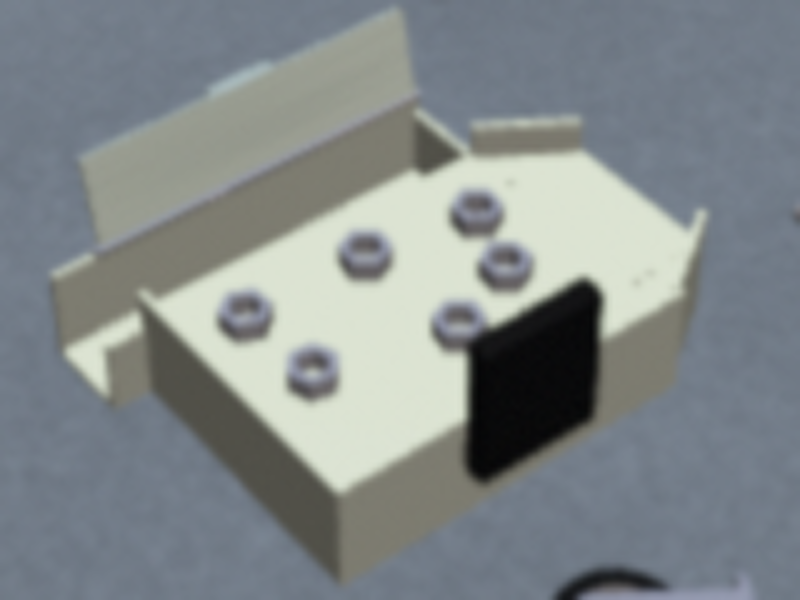

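```bash
python3 - <<'E'
from h import *
from scipy.optimize import least_squares
T=np.array([[87,-83,0],[87,-83,50],[-38,-82,50],[-74,-78,44],[-74,78,44],[57,117,34],[100,-28,91],[100,28,91]])/1e3
C=np.array([[340,582],[340,492],[145,292],[100,250],[418,95],[685,288],[485,350],[600,290]])/5+[255,225]
m=cm('scene')
def W(p,T): c,s=np.cos(p[2]),np.sin(p[2]); return np.c_[T[:,0]*c-T[:,1]*s+p[0],T[:,0]*s+T[:,1]*c+p[1],T[:,2]]
f=lambda p:(w2px('scene',W(p,T),m)-C).ravel()
r=least_squares(f,[.5,0,0.1],loss='soft_l1'); p=r.x; print(p.round(4)); print(f(p).reshape(-1,2).round(1))
for u,v in [(245,315),(313,372),(365,255),(459,325),(477,212),(505,265)]:
    w=px2w('scene',u/5+255,v/5+225,.039,m)[:2]; d=w-p[:2]; c,s=np.cos(p[2]),np.sin(p[2])
    print('nut w',w.round(4),'tray',np.array([c*d[0]+s*d[1]-.023,-s*d[0]+c*d[1]]).round(4))
E
```

```text
[ 0.5668 -0.0405 -0.1398]
[[-0.3  0.7]
 [-0.8 -0.1]
 [-0.8 -0.1]
 [ 0.  -0.5]
 [-0.6 -0.4]
 [ 2.5 -9.8]
 [ 0.2  1.8]
 [ 1.8 -0.2]]
nut w [ 0.5467 -0.0901] tray [-0.036 -0.052]
nut w [ 0.5868 -0.0931] tray [ 0.0041 -0.0493]
nut w [ 0.5558 -0.0346] tray [-0.0347  0.0042]
nut w [ 0.6086 -0.0374] tray [0.0179 0.0089]
nut w [0.5701 0.0143] tray [-0.0274  0.0547]
nut w [ 0.5988 -0.0008] tray [0.0031 0.0437]
```

Call:
play_rows --targets '[{"slide":[0.85,0.98,0],"turn":-0.3,"fingers":0},{"slide":[0.85,0.98,0],"turn":-0.3,"fingers":0},{"slide":[0.85,0.98,0],"turn":-0.3,"fingers":0},{"slide":[0.85,0.98,0],"turn":-0.3,"fingers":0},{"slide":[0.85,0.98,0],"turn":-0.3,"fingers":0},{"slide":[0.85,0.98,0],"turn":-0.3,"fingers":0},{"slide":[0.85,0.98,0],"turn":-0.3,"fingers":0},{"slide":[0.85,0.98,0],"turn":-0.3,"fingers":0},{"slide":[0.85,0.98,0],"turn":-0.3,"fingers":0},{"slide":[0.85,0.98,0],"turn":-0.3,"fingers":0},{"slide":[0.85,0.98,0],"turn":-0.3,"fingers":0},{"slide":[0.85,0.98,-0.4],"turn":-0.3,"fingers":0}]' --grip_force 40

```text
t: 1.6
tool_pos: [0.4822, -0.2463, 0.2197]
orientation: [0.0, 0.999, -0.039, 0.001]
wrist_force: [0.3, -1.0, -0.9]
opening: 0.0423
grasp_force: 0.0
```

Call:
play_rows --targets '[{"slide":[0.85,0.98,-0.5],"turn":-0.3,"fingers":0},{"slide":[0.85,0.98,-0.5],"turn":-0.3,"fingers":0},{"slide":[0.85,0.98,-0.6],"turn":0,"fingers":0},{"slide":[0.83,0.98,-0.6],"turn":0,"fingers":0},{"slide":[0.8,0.98,-0.6],"turn":0,"fingers":0},{"slide":[0.7,0.95,-0.4],"turn":0,"fingers":0},{"slide":[0,0,0],"turn":0,"fingers":0}]'

```text
t: 2.48
tool_pos: [0.6276, -0.0698, 0.1217]
orientation: [-0.0, 0.998, -0.067, -0.001]
wrist_force: [-0.1, 0.2, 0.3]
opening: 0.0429
grasp_force: 0.0
```

Call:
play_rows --targets '[{"slide":[0.1,-0.07,-0.9],"turn":0,"fingers":0},{"slide":[0,0,-0.9],"turn":0,"fingers":0},{"slide":[0,0,-0.7],"turn":0,"fingers":0},{"slide":[0,0,-0.2],"turn":0,"fingers":0},{"slide":[0,0,0],"turn":0,"fingers":0}]'

```text
t: 3.1
tool_pos: [0.6304, -0.074, 0.0424]
orientation: [0.0, 0.998, -0.068, -0.0]
wrist_force: [-0.6, 0.5, -1.1]
opening: 0.0427
grasp_force: 0.0
```

```bash
python3 - <<'E'
from h import *
s=get_state(); print(s['tool_pos'],s['wrist_force'])
a=snap('wrist','d1.png'); b=snap('side','d2.png')[185:290,240:365]
cv2.imwrite('pics/d.png',np.hstack([cv2.resize(a,(400,300)),cv2.resize(b,(357,300),interpolation=cv2.INTER_CUBIC)]))
E
```

```text
[ 0.63038055 -0.07404277  0.04236314] [-0.56021514  0.45543981 -1.06368729]
```

View pics/d.png

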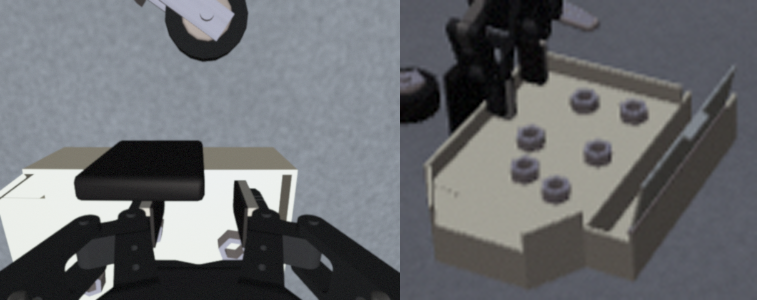

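Call:
play_rows --targets '[{"slide":[0,0,-0.2],"turn":0,"fingers":0},{"slide":[0,0,0],"turn":0,"fingers":0}]'

```text
t: 3.45
tool_pos: [0.6303, -0.0738, 0.0362]
orientation: [-0.0, 0.998, -0.068, -0.0]
wrist_force: [0.7, -0.8, -0.5]
opening: 0.0426
grasp_force: 0.0
```

Call:
play_rows --targets '[{"slide":[0,0,-0.1],"turn":0,"fingers":0},{"slide":[0,0,0],"turn":0,"fingers":0}]'

```text
t: 3.7
tool_pos: [0.6302, -0.0738, 0.033]
orientation: [-0.0, 0.998, -0.068, -0.0]
wrist_force: [-1.1, 0.2, 1.0]
opening: 0.0427
grasp_force: 0.0
```

Call:
play_rows --targets '[{"slide":[0,0,-0.1],"turn":0,"fingers":0},{"slide":[0,0,0],"turn":0,"fingers":0}]'

```text
t: 3.95
tool_pos: [0.6306, -0.0738, 0.0321]
orientation: [-0.0, 0.998, -0.068, 0.0]
wrist_force: [-5.4, -0.2, 18.2]
opening: 0.0428
grasp_force: 9.5
```

Call:
play_rows --targets '[{"slide":[0,0,0.17],"turn":0,"fingers":0},{"slide":[-0.41,0.058,0],"turn":0,"fingers":0},{"slide":[-0.41,0.058,0],"turn":0,"fingers":0},{"slide":[-0.41,0.058,0],"turn":0,"fingers":0},{"slide":[-0.41,0.058,0],"turn":0,"fingers":0},{"slide":[-0.41,0.058,0],"turn":0,"fingers":0},{"slide":[-0.41,0.058,0],"turn":0,"fingers":0},{"slide":[-0.41,0.058,0],"turn":0,"fingers":0},{"slide":[-0.41,0.058,0],"turn":0,"fingers":0},{"slide":[0,0,0],"turn":0,"fingers":0}]'

```text
t: 5.2
tool_pos: [0.5308, -0.0597, 0.0353]
orientation: [-0.0, 0.998, -0.068, -0.001]
wrist_force: [0.1, -0.1, 0.3]
opening: 0.043
grasp_force: 0.0
```

```bash
python3 - <<'E'
from h import *
a=snap('scene','e1.png')[220:340,255:415]; b=snap('side','e2.png')[185:290,240:365]
cv2.imwrite('pics/e.png',np.hstack([cv2.resize(a,(420,315),interpolation=cv2.INTER_CUBIC),cv2.resize(b,(375,315),interpolation=cv2.INTER_CUBIC)]))
E
```

```text
(no output)
```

View pics/e.png

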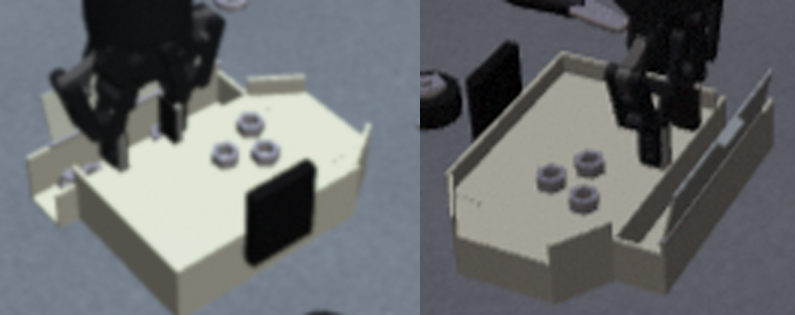

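```bash
python3 - <<'E'
from h import *
p=[.5668,-.0405,-.1398]
for u,v in [(225,155),(250,123),(265,152)]:
    w=px2w('scene',u/2.625+255,v/2.625+220,.039)[:2]; d=w-p[:2]; c,s=np.cos(p[2]),np.sin(p[2])
    print('nut w',w.round(4),'tray',np.array([c*d[0]+s*d[1]-.023,-s*d[0]+c*d[1]]).round(4))
E
```

```text
nut w [ 0.5796 -0.0236] tray [-0.0127  0.0185]
nut w [0.5688 0.0153] tray [-0.0288  0.0555]
nut w [ 0.5986 -0.0006] tray [0.0029 0.0439]
```

Call:
play_rows --targets '[{"slide":[0,0,0.65],"turn":0,"fingers":0},{"slide":[0.857,0.03,0],"turn":0,"fingers":0},{"slide":[0.857,0.03,0],"turn":0,"fingers":0},{"slide":[0.857,0.03,0],"turn":0,"fingers":0},{"slide":[0,0,-0.65],"turn":0,"fingers":0},{"slide":[-0.15,0.021,0],"turn":0,"fingers":0},{"slide":[-0.39,0.055,0],"turn":0,"fingers":0},{"slide":[-0.39,0.055,0],"turn":0,"fingers":0},{"slide":[-0.39,0.055,0],"turn":0,"fingers":0},{"slide":[-0.39,0.055,0],"turn":0,"fingers":0},{"slide":[-0.39,0.055,0],"turn":0,"fingers":0},{"slide":[-0.39,0.055,0],"turn":0,"fingers":0}]'

```text
t: 6.8
tool_pos: [0.534, -0.0466, 0.0356]
orientation: [-0.0, 0.998, -0.068, 0.0]
wrist_force: [0.3, -0.2, 1.8]
opening: 0.0424
grasp_force: 0.9
```

```bash
python3 - <<'E'
from h import *
print(get_state()['tool_pos'])
a=snap('scene','f1.png')[220:340,255:415]; b=snap('side','f2.png')[185:290,240:365]
cv2.imwrite('pics/f.png',np.hstack([cv2.resize(a,(420,315),interpolation=cv2.INTER_CUBIC),cv2.resize(b,(375,315),interpolation=cv2.INTER_CUBIC)]))
E
```

```text
[ 0.53395576 -0.04655773  0.03562404]
```

View pics/f.png

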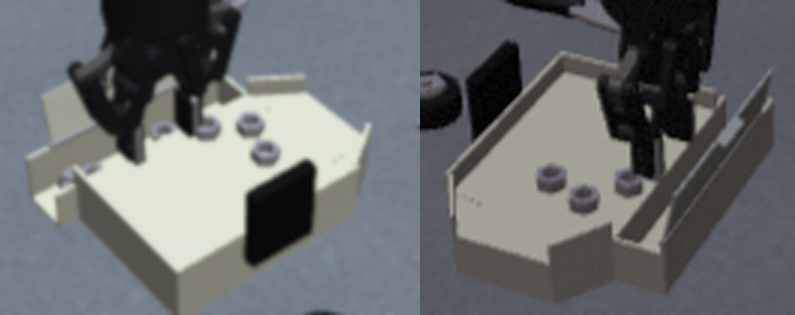

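```bash
python3 - <<'E'
from h import *
p=[.5668,-.0405,-.1398]; c,s=np.cos(p[2]),np.sin(p[2])
def tr(w): d=w[:2]-p[:2]; return np.array([c*d[0]+s*d[1]-.023,-s*d[0]+c*d[1]]).round(4)
for u,v in [(207,127),(250,123),(265,152)]: print(tr(px2w('scene',u/2.625+255,v/2.625+220,.039)))
for z,q in [(.036,(141,162)),(.036,(197,133))]: print('finger tip',tr(px2w('scene',q[0]/2.625+255,q[1]/2.625+220,z)))
for z,q in [(.039,(628,182)),(.039,(584,197)),(.039,(551,177))]: print('side',tr(px2w('side',(q[0]-420)/3+240,q[1]/3+185,z)))
print('tcp',tr(get_state()['tool_pos']))
E
```

```text
[-0.0452  0.0269]
[-0.0288  0.0555]
[0.0029 0.0439]
finger tip [-0.0472 -0.0331]
finger tip [-0.0472  0.0188]
side [-0.0499  0.0279]
side [-0.0305  0.0545]
side [0.0003 0.0443]
tcp [-0.0554 -0.0106]
```

Call:
play_rows --targets '[{"slide":[0,0,0.65],"turn":0,"fingers":0},{"slide":[0.62,0.13,0],"turn":0,"fingers":0},{"slide":[0.62,0.13,0],"turn":0,"fingers":0},{"slide":[0,0,0],"turn":0,"fingers":0},{"slide":[0,0,-0.65],"turn":0,"fingers":0},{"slide":[-0.2,0.028,0],"turn":0,"fingers":0},{"slide":[-0.28,0.04,0],"turn":0,"fingers":0},{"slide":[-0.28,0.04,0],"turn":0,"fingers":0},{"slide":[-0.28,0.04,0],"turn":0,"fingers":0},{"slide":[-0.28,0.04,0],"turn":0,"fingers":0},{"slide":[0,0,0],"turn":0,"fingers":0}]'

```text
t: 8.28
tool_pos: [0.5313, -0.0331, 0.0355]
orientation: [-0.0, 0.998, -0.068, -0.0]
wrist_force: [0.9, -0.2, -0.7]
opening: 0.0425
grasp_force: 0.0
```

```bash
python3 - <<'E'
from h import *
print(get_state()['tool_pos'])
a=snap('scene','g1.png')[220:340,255:415]; b=snap('side','g2.png')[185:290,240:365]
cv2.imwrite('pics/g.png',np.hstack([cv2.resize(a,(420,315),interpolation=cv2.INTER_CUBIC),cv2.resize(b,(375,315),interpolation=cv2.INTER_CUBIC)]))
E
```

```text
[ 0.53128024 -0.03310191  0.03549553]
```

View pics/g.png

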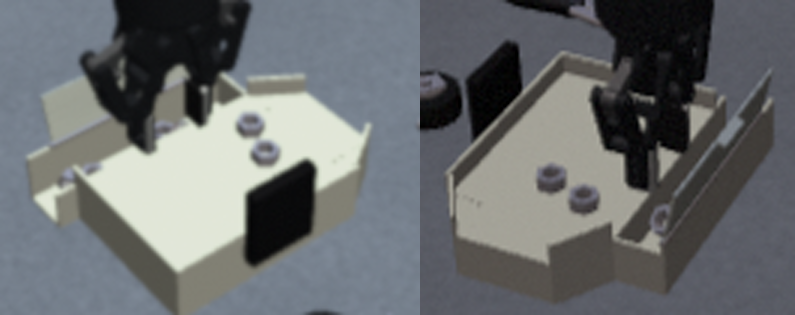

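Call:
play_rows --targets '[{"slide":[0,0,1],"turn":0,"fingers":0},{"slide":[0,0,1],"turn":0,"fingers":-1},{"slide":[0,0,1],"turn":0,"fingers":-1},{"slide":[-0.84,0.09,0.15],"turn":0,"fingers":-1},{"slide":[-0.84,0.1,0],"turn":0,"fingers":-1},{"slide":[-0.84,0.1,0],"turn":0,"fingers":-1},{"slide":[0,0,-0.8],"turn":0,"fingers":-1},{"slide":[0,0,-0.8],"turn":0,"fingers":-1},{"slide":[0,0,-0.67],"turn":0,"fingers":-1},{"slide":[0,0,0],"turn":0,"fingers":-1}]'

```text
t: 9.62
tool_pos: [0.4557, -0.0245, 0.0608]
orientation: [0.0, 0.998, -0.068, -0.001]
wrist_force: [-0.1, 0.4, 0.6]
opening: 0.0002
grasp_force: 0.0
```

Call:
play_rows --targets '[{"slide":[0.4,-0.056,0],"turn":0,"fingers":-1},{"slide":[0.2,-0.028,0],"turn":0,"fingers":-1},{"slide":[0.2,-0.028,0],"turn":0,"fingers":-1}]'

```text
t: 10.0
tool_pos: [0.4816, -0.028, 0.0624]
orientation: [-0.0, 0.998, -0.068, 0.001]
wrist_force: [-0.0, 0.2, 0.7]
opening: -0.0002
grasp_force: 0.0
```

Call:
play_rows --targets '[{"slide":[0.2,-0.028,0],"turn":0,"fingers":-1},{"slide":[0.2,-0.028,0],"turn":0,"fingers":-1}]'

```text
t: 10.25
tool_pos: [0.4929, -0.0296, 0.0619]
orientation: [-0.0, 0.998, -0.068, 0.0]
wrist_force: [-0.3, 0.0, 0.5]
opening: -0.0001
grasp_force: 0.0
```

Call:
play_rows --targets '[{"slide":[0.2,-0.028,0],"turn":0,"fingers":-1},{"slide":[0.15,-0.02,0],"turn":0,"fingers":-1}]'

```text
t: 10.5
tool_pos: [0.5033, -0.031, 0.0618]
orientation: [-0.0, 0.998, -0.068, 0.0]
wrist_force: [0.4, 0.4, 0.2]
opening: -0.0003
grasp_force: 0.0
```

```bash
python3 - <<'E'
from h import *
p=[.5668,-.0405,-.1398]; c,s=np.cos(p[2]),np.sin(p[2])
def tr(w): d=w[:2]-p[:2]; return np.array([c*d[0]+s*d[1]-.023,-s*d[0]+c*d[1]]).round(4)
st=get_state(); print(tr(st['tool_pos']),st['tool_pos'],st['wrist_force'])
a=snap('scene','i1.png')[200:340,255:415]; b=snap('side','i2.png')[165:290,240:365]
cv2.imwrite('pics/i.png',np.hstack([cv2.resize(a,(420,367),interpolation=cv2.INTER_CUBIC),cv2.resize(b,(367,367),interpolation=cv2.INTER_CUBIC)]))
E
```

```text
[-0.0872  0.0005] [ 0.50333792 -0.03104976  0.06176723] [0.41781244 0.35780604 0.15728278]
```

```bash
python3 - <<'E'
import cv2,numpy as np
g=cv2.imread('pics/raw_g1.png'); i=cv2.imread('pics/raw_i1.png')
for u,v in [(276,259),(285,255),(295,252),(325,240),(333,235)]: print((u,v),g[v,u],i[v,u])
for x0,y0,x1,y1 in [(300,300,345,345),(340,275,380,325)]:
    t=g[y0:y1,x0:x1]; r=cv2.matchTemplate(i,t,cv2.TM_CCOEFF_NORMED); print(np.array(cv2.minMaxLoc(r)[3])-[x0,y0],r.max().round(3))
E
```

```text
(276, 259) [148 160 156] [144 131 121]
(285, 255) [148 160 156] [145 132 122]
(295, 252) [19 18 17] [142 130 120]
(325, 240) [20 19 17] [140 128 117]
(333, 235) [17 15 14] [141 128 119]
[0 0] 1.0
[0 0] 1.0
```

View pics/i.png

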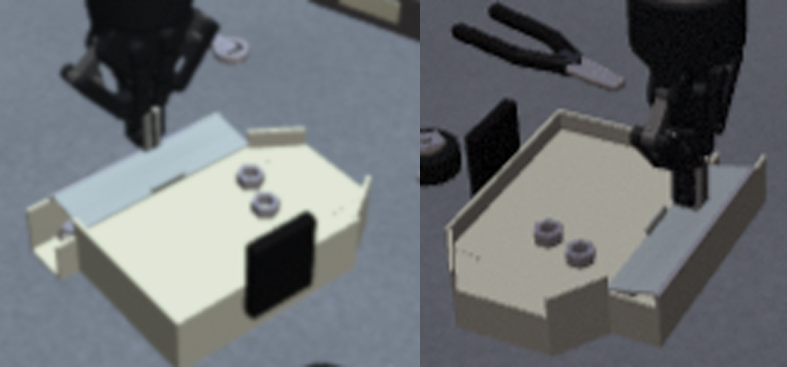

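Call:
play_rows --targets '[{"slide":[0,0,1],"turn":0.98,"fingers":0},{"slide":[0,0,1],"turn":0.98,"fingers":1},{"slide":[0.4,-0.06,0.5],"turn":0.98,"fingers":1},{"slide":[0.4,-0.06,0],"turn":0.98,"fingers":1},{"slide":[0.4,-0.06,0],"turn":0.98,"fingers":1},{"slide":[0.4,-0.06,0],"turn":0.98,"fingers":1},{"slide":[0.4,-0.06,0],"turn":0.98,"fingers":1},{"slide":[0.4,-0.06,0],"turn":0.98,"fingers":1},{"slide":[0.4,-0.06,0],"turn":0.98,"fingers":1},{"slide":[0.4,-0.06,0],"turn":0.98,"fingers":1},{"slide":[0.4,-0.06,0],"turn":0.98,"fingers":1},{"slide":[0.4,-0.06,0],"turn":0.98,"fingers":1}]'

```text
t: 12.1
tool_pos: [0.623, -0.049, 0.1366]
orientation: [-0.0, 0.867, 0.498, -0.0]
wrist_force: [0.2, -0.8, 0.6]
opening: 0.0853
grasp_force: 0.0
```

Call:
play_rows --targets '[{"slide":[0.4,-0.05,0],"turn":0.98,"fingers":1},{"slide":[0.4,-0.05,0],"turn":0.98,"fingers":1},{"slide":[0.4,-0.05,-0.4],"turn":0.98,"fingers":1},{"slide":[0,0,-0.6],"turn":0.98,"fingers":1},{"slide":[0,0,0],"turn":0,"fingers":1}]' --grip_force 80

```text
t: 12.72
tool_pos: [0.6575, -0.0534, 0.1052]
orientation: [-0.001, 0.755, 0.656, -0.001]
wrist_force: [0.1, -0.0, -0.2]
opening: 0.0858
grasp_force: 0.0
```

Call:
play_rows --targets '[{"slide":[0.08,0,-0.8],"turn":0,"fingers":1},{"slide":[0,0,-0.8],"turn":0,"fingers":1},{"slide":[0,0,0],"turn":0,"fingers":-0.5},{"slide":[0,0,0],"turn":0,"fingers":-1},{"slide":[0,0,0],"turn":0,"fingers":-1},{"slide":[0,0,0],"turn":0,"fingers":-1}]' --grip_force 80

```text
t: 13.48
tool_pos: [0.661, -0.0534, 0.0597]
orientation: [-0.0, 0.755, 0.656, -0.0]
wrist_force: [2.3, -0.8, 15.9]
opening: 0.0125
grasp_force: 21.5
```

```bash
python3 - <<'E'
from h import *
st=get_state(); print(st['wrist_force'].round(2),st['ft_torque'].round(3),st['q'].round(2))
E
```

```text
[ 2.33 -0.76 15.86] [-0.039  0.089  0.081] [-0.08  0.6   1.66  0.    0.88  0.06]
```

Call:
play_rows --targets '[{"slide":[0,0,0.1],"turn":0,"fingers":-1},{"slide":[0,0,0],"turn":0,"fingers":-1},{"slide":[0,0,0.3],"turn":0,"fingers":-1},{"slide":[0,0,0.3],"turn":0,"fingers":-1},{"slide":[0,0,0.4],"turn":0,"fingers":-1},{"slide":[0,0,0.6],"turn":0,"fingers":-1},{"slide":[0,0,0.4],"turn":0,"fingers":-1},{"slide":[0,0,0],"turn":0,"fingers":-1}]'

```text
t: 14.48
tool_pos: [0.6623, -0.0536, 0.1235]
orientation: [0.001, 0.755, 0.656, 0.001]
wrist_force: [0.2, -0.4, -4.1]
opening: 0.0106
grasp_force: 78.8
```

```bash
python3 - <<'E'
from h import *
st=get_state(); print(st['wrist_force'].round(2),st['ft_torque'].round(3),st['tool_pos'].round(4),st['grasp_force'])
a=snap('scene','j1.png')[170:330,255:415]; b=snap('side','j2.png')[125:285,240:400]
cv2.imwrite('pics/j.png',np.hstack([cv2.resize(a,(400,400),interpolation=cv2.INTER_CUBIC),cv2.resize(b,(400,400),interpolation=cv2.INTER_CUBIC)]))
E
```

```text
[ 0.24 -0.44 -4.06] [-0.115 -0.434 -0.017] [ 0.6623 -0.0536  0.1235] 78.76349687576294
```

View pics/j.png

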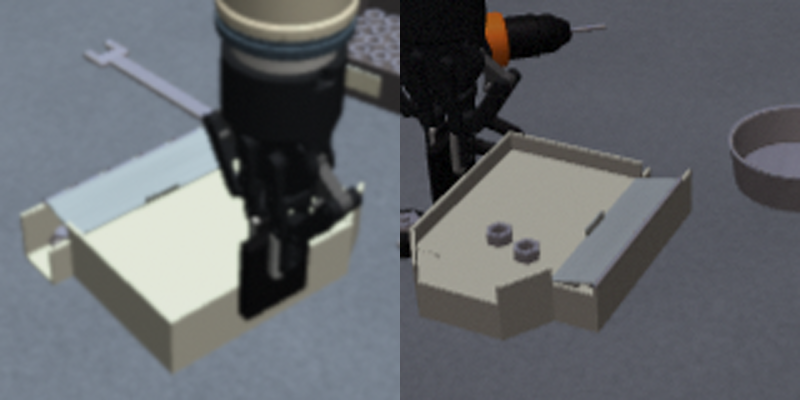

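Call:
play_rows --targets '[{"slide":[-0.25,-0.15,0.1],"turn":0,"fingers":-1},{"slide":[-0.5,-0.29,0.1],"turn":0,"fingers":-1},{"slide":[-0.75,-0.44,0],"turn":0,"fingers":-1},{"slide":[-0.9,-0.53,0],"turn":0,"fingers":-1},{"slide":[-0.9,-0.53,0],"turn":0,"fingers":-1},{"slide":[-0.9,-0.53,0],"turn":0,"fingers":-1},{"slide":[-0.75,-0.44,0],"turn":0,"fingers":-1},{"slide":[-0.6,-0.35,0],"turn":0,"fingers":-1},{"slide":[-0.4,-0.23,-0.1],"turn":0,"fingers":-1},{"slide":[-0.2,-0.12,-0.2],"turn":0,"fingers":-1},{"slide":[0,0,-0.2],"turn":0,"fingers":-1},{"slide":[0,0,0],"turn":0,"fingers":-1}]'

```text
t: 16.08
tool_pos: [0.477, -0.1615, 0.1121]
orientation: [-0.0, 0.754, 0.656, -0.0]
wrist_force: [-0.0, 0.1, -5.1]
opening: 0.011
grasp_force: 78.7
```

```bash
python3 - <<'E'
from h import *
st=get_state(); print(st['wrist_force'].round(2),st['ft_torque'].round(3),st['tool_pos'].round(4),st['grasp_force'])
a=snap('scene','k1.png')
def ell(f):
    g=cv2.imread(f); return g
# dish centre check by colour diff against first picture
d=np.abs(a.astype(int)-cv2.imread('pics/raw_a.png')).sum(2)[280:360,120:215]; print('changed px near dish',(d>60).sum(), np.argwhere(d>60).min(0) if (d>60).any() else '')
E
```

```text
[-0.02  0.1  -5.08] [-0.119 -0.444  0.018] [ 0.477  -0.1615  0.1121] 78.74587297439575
changed px near dish 146 [ 0 72]
```

Call:
play_rows --targets '[{"slide":[0,0,-0.2],"turn":0,"fingers":-1},{"slide":[0,0,-0.13],"turn":0,"fingers":-1},{"slide":[0,0.05,-0.1],"turn":0,"fingers":-1},{"slide":[0,0,0],"turn":0,"fingers":-1}]'

```text
t: 16.62
tool_pos: [0.4772, -0.1602, 0.1003]
orientation: [0.0, 0.754, 0.656, 0.0]
wrist_force: [-0.8, 2.1, 3.7]
opening: 0.0109
grasp_force: 80.2
```

Call:
play_rows --targets '[{"slide":[0.01,0.1,-0.1],"turn":0,"fingers":-1},{"slide":[0.01,0.1,-0.1],"turn":0,"fingers":-1},{"slide":[0,0,0],"turn":0,"fingers":-1}]'

```text
t: 17.0
tool_pos: [0.4775, -0.1541, 0.0938]
orientation: [0.0, 0.754, 0.656, 0.0]
wrist_force: [-0.0, 0.8, 3.5]
opening: 0.0109
grasp_force: 80.7
```

```bash
python3 - <<'E'
from h import *
st=get_state(); print(st['wrist_force'].round(2),st['ft_torque'].round(3),st['tool_pos'].round(4),st['grasp_force'],st['orientation'])
E
```

```text
[-0.03  0.82  3.46] [-0.469  0.096 -0.097] [ 0.4775 -0.1541  0.0938] 80.69066047668457 [3.89470874e-05 7.54385473e-01 6.56431684e-01 2.05177422e-05]
```

```bash
cat > tilt.py <<'E'
from h import *
from scipy.optimize import least_squares
def tilt(img,tcp,yaw=-.1398):
    h=img.astype(int); b,g,r=h[...,0],h[...,1],h[...,2]
    m=((r>b+8)&(r>70)).astype(np.uint8); n,l,s,_=cv2.connectedComponentsWithStats(m)
    M=cm('scene'); c=w2px('scene',np.array(tcp)-[0,0,.03],M)[0]
    def P(f,sag,T):
        v=np.array(T)-[.094,0,.079]; v=R.from_euler('xy',[-f,-sag]).apply(v); v=R.from_euler('z',yaw).apply(v); return v+np.array(tcp)+[0,0,.019]
    # lowest cream pixel per column near the predicted far bottom edge
    E=lambda f,sag:w2px('scene',P(f,sag,[[.087,-.083,0],[.087,.05,0]]),M)
    def meas():
        e=E(0,0); pts=[]
        for u in range(int(e[0,0])-15,int(e[1,0])):
            lo=int(np.interp(u,e[:,0],e[:,1])); col=np.where(m[max(lo-60,0):lo+40,u])[0]
            if len(col): pts.append((u,max(lo-60,0)+col.max()))
        return np.array(pts)
    p=meas(); 
    def res(x):
        e=E(x[0],0); e=e+[0,x[1]]; k=p[(p[:,0]>e[0,0]+3)]
        s=np.interp(p[:,0],e[:,0],e[:,1]); return (s-p[:,1])*(p[:,0]>e[0,0]+3)
    q=least_squares(res,[0,0],loss='soft_l1'); return np.degrees(q.x[0]),q.x[1],np.abs(res(q.x)).mean(),len(p)
if __name__=='__main__':
    import sys
    print('level',tilt(cv2.imread('pics/raw_j1.png'),[.6623,-.0536,.1235]),tilt(cv2.imread('pics/raw_k1.png'),[.477,-.1615,.1121]))
    im=snap('scene',sys.argv[1]); s=get_state(); print('now',tilt(im,s['tool_pos']),s['t'],s['wrist_force'])
E
python3 tilt.py l1.png
```

```text
level (np.float64(-0.3774589725147757), np.float64(-0.7519133455610056), np.float64(0.18732073931659687), 73) (np.float64(-0.1067207455833125), np.float64(-0.9519688674270994), np.float64(0.18888015067919894), 78)
now (np.float64(5.492998366822684), np.float64(-0.6210989155747916), np.float64(0.20598007064993218), 77) 17.05 [-0.08990468  1.31212573  2.89120061]
```

Call:
play_rows --targets '[{"slide":[0.015,0.1,-0.08],"turn":0,"fingers":-1},{"slide":[0.015,0.1,-0.08],"turn":0,"fingers":-1},{"slide":[0.015,0.1,-0.08],"turn":0,"fingers":-1},{"slide":[0,0,0],"turn":0,"fingers":-1}]'

```text
t: 17.55
tool_pos: [0.4786, -0.1447, 0.0862]
orientation: [-0.0, 0.755, 0.656, 0.0]
wrist_force: [0.8, -0.1, -5.0]
opening: 0.0104
grasp_force: 79.5
```

```bash
python3 tilt.py l2.png | tail -1
```

```text
now (np.float64(9.194578273494159), np.float64(-0.3692236370047246), np.float64(0.24328037596911448), 75) 17.6 [-0.72311573  0.13604384 -4.75890307]
```

```bash
python3 - <<'E'
import cv2,numpy as np
a=cv2.imread('pics/raw_a.png'); i=cv2.imread('pics/raw_l2.png')
for x0,y0,x1,y1 in [(125,300,170,356),(165,325,212,356)]:
    t=a[y0:y1,x0:x1]; r=cv2.matchTemplate(i,t,cv2.TM_CCOEFF_NORMED); print(np.array(cv2.minMaxLoc(r)[3])-[x0,y0],r.max().round(3))
cv2.imwrite('pics/m.png',cv2.resize(np.hstack([i[240:380,110:340]]),None,fx=3.2,fy=3.2,interpolation=cv2.INTER_CUBIC))
E
```

```text
[0 0] 1.0
[0 0] 1.0
```

Call:
play_rows --targets '[{"slide":[0,0,0.3],"turn":0,"fingers":-1},{"slide":[-0.05,-0.3,0],"turn":0,"fingers":-1},{"slide":[-0.04,-0.25,0],"turn":0,"fingers":-1},{"slide":[0,0.04,-0.17],"turn":0,"fingers":-1},{"slide":[0,0.05,-0.09],"turn":0,"fingers":-1},{"slide":[0,0.04,-0.07],"turn":0,"fingers":-1},{"slide":[0,0,0],"turn":0,"fingers":-1}]'

```text
t: 18.48
tool_pos: [0.4767, -0.1579, 0.0861]
orientation: [0.001, 0.754, 0.657, 0.0]
wrist_force: [1.0, -0.5, 4.7]
opening: 0.0106
grasp_force: 81.6
```

```bash
python3 tilt.py l3.png | tail -1
```

```text
now (np.float64(11.272111868426052), np.float64(-0.5053097946988129), np.float64(0.2532925819971252), 76) 18.525 [1.09421356 0.54359431 4.6515195 ]
```

Call:
play_rows --targets '[{"slide":[0,0.03,-0.06],"turn":0,"fingers":-1},{"slide":[0,0,0],"turn":0,"fingers":-1},{"slide":[0,0,0.2],"turn":0,"fingers":-1},{"slide":[0,0,0.5],"turn":0,"fingers":-1},{"slide":[0,0,0.6],"turn":0,"fingers":-1},{"slide":[0,0,0.45],"turn":0,"fingers":-1},{"slide":[0,0,0.15],"turn":0,"fingers":-1}]'

```text
t: 19.4
tool_pos: [0.4764, -0.1571, 0.1421]
orientation: [0.001, 0.755, 0.656, 0.0]
wrist_force: [0.9, -0.9, -6.1]
opening: 0.011
grasp_force: 80.2
```

```bash
python3 tilt.py l4.png | tail -1; python3 -c "
from h import *
s=get_state(); print(s['tool_pos'],s['ft_torque'])"
```

```text
now (np.float64(12.241029574205484), np.float64(-0.4845613478670207), np.float64(0.2710841269838086), 79) 19.45 [ 0.25047283 -0.24861623 -5.18246082]
[ 0.47637783 -0.15707616  0.14201206] [-0.11581398 -0.47763185  0.02892712]
```

Call:
play_rows --targets '[{"slide":[0.2,0.2,0],"turn":0.2,"fingers":-1},{"slide":[0.24,0.4,0],"turn":0.3,"fingers":-1},{"slide":[0.24,0.6,0],"turn":0.3,"fingers":-1},{"slide":[0.24,0.8,0],"turn":0.3,"fingers":-1},{"slide":[0.24,1,0],"turn":0.3,"fingers":-1},{"slide":[0.24,1,0],"turn":0.3,"fingers":-1},{"slide":[0.24,1,0],"turn":0.3,"fingers":-1},{"slide":[0.24,1,0],"turn":0.3,"fingers":-1},{"slide":[0.24,1,0],"turn":0.1,"fingers":-1},{"slide":[0.24,1,0],"turn":0,"fingers":-1},{"slide":[0.24,1,0],"turn":0,"fingers":-1},{"slide":[0.1,1,0],"turn":0,"fingers":-1}]'

```text
t: 20.95
tool_pos: [0.5571, 0.1451, 0.1403]
orientation: [-0.0, 0.67, 0.743, -0.0]
wrist_force: [-0.7, -1.0, -5.0]
opening: 0.0105
grasp_force: 80.1
```

Call:
play_rows --targets '[{"slide":[-0.1,1,0],"turn":0,"fingers":-1},{"slide":[-0.1,1,0],"turn":0,"fingers":-1},{"slide":[-0.1,1,0],"turn":0,"fingers":-1},{"slide":[0,0,0],"turn":0,"fingers":-1},{"slide":[0,0,0],"turn":0,"fingers":-1}]'

```text
t: 21.58
tool_pos: [0.5475, 0.2333, 0.1403]
orientation: [-0.0, 0.67, 0.743, -0.001]
wrist_force: [-0.3, -0.2, -6.1]
opening: 0.0107
grasp_force: 80.2
```

```bash
cat > nuts.py <<'E'
from h import *
import sys
st=get_state(); print(st['tool_pos'].round(4),st['wrist_force'].round(1),st['t'])
b=snap('side',sys.argv[1]); M=cm('side')
# crop about the platform, enlarged, saved only
c=w2px('side',st['tool_pos']+[-.07,0.05,-.05],M)[0]; print(c)
x,y=int(c[0])-100,int(c[1])-80; cv2.imwrite('pics/crop_'+sys.argv[1],cv2.resize(b[y:y+190,x:x+200],None,fx=3,fy=3,interpolation=cv2.INTER_CUBIC))
E
python3 nuts.py n1.png
```

```text
[0.5475 0.2333 0.1403] [-0.3 -0.2 -6.1] 21.575
[287.20140244 338.21924582]
```

```bash
cat > plat.py <<'E'
from h import *
def Tw(tcp,yaw,f,T):
    v=np.array(T,float)-[.094,0,.079]; v=R.from_euler('x',-f).apply(v); v=R.from_euler('z',yaw).apply(v); return v+np.array(tcp)+[0,0,.019]
def yaw_of(o): return 2*np.arctan2(o[2],o[1])-np.pi/2
def blobs(img,st,f,name='side',z=.039,box=(-.038,.084,-.08,.117)):
    M=cm(name); x0,x1,y0,y1=box
    gx,gy=np.meshgrid(np.arange(x0,x1,.0005),np.arange(y0,y1,.0005)); P=Tw(st['tool_pos'],yaw_of(st['orientation']),np.radians(f),np.c_[gx.ravel(),gy.ravel(),np.full(gx.size,z)])
    uv=w2px(name,P,M).astype(np.float32).reshape(gx.shape+(2,)); w=cv2.remap(img,uv[...,0],uv[...,1],cv2.INTER_LINEAR)
    h=w.astype(int); m=((h[...,2]<h[...,0]+4)|(h.sum(2)<200)).astype(np.uint8)
    n,l,s,c=cv2.connectedComponentsWithStats(m); out=[]
    for k in range(1,n):
        if s[k,4]>150: out.append(((c[k]*.5+[x0*1e3,y0*1e3]).round(0).tolist(),int(s[k,4])//4,(s[k,2:4]//2).tolist(),w[l==k].mean(0).round(0).tolist()))
    return w,out
if __name__=='__main__':
    import sys
    st=get_state(); im=snap('side',sys.argv[1]); w,o=blobs(im,st,float(sys.argv[2])); cv2.imwrite('pics/w_'+sys.argv[1],w); print(st['t'],st['tool_pos'].round(3)); [print(*q) for q in o]
E
python3 - <<'E'
from plat import *
st=get_state(); st=dict(st); 
s0=dict(st); s0['tool_pos']=np.array([.6623,-.0536,.1235]); s0['orientation']=np.array([0,.755,.656,0])
for f,s,t in [('raw_j2.png',s0,0),('raw_n1.png',st,12.2)]:
    w,o=blobs(cv2.imread('pics/'+f),s,t); print(f); [print(*q) for q in o]
E
```

```text
raw_j2.png
[82.0, 1.0] 551 [4, 156] [57.0, 61.0, 64.0]
[-36.0, -2.0] 152 [6, 41] [103.0, 105.0, 104.0]
[26.0, 43.0] 511 [26, 29] [92.0, 87.0, 90.0]
[-4.0, 54.0] 507 [26, 30] [94.0, 89.0, 92.0]
[76.0, 106.0] 400 [25, 32] [66.0, 61.0, 60.0]
raw_n1.png
[24.0, 36.0] 19125 [122, 197] [150.0, 151.0, 150.0]
[38.0, -66.0] 44 [11, 12] [158.0, 162.0, 161.0]
[47.0, -61.0] 56 [13, 19] [158.0, 162.0, 161.0]
[-1.0, -54.0] 101 [23, 17] [158.0, 163.0, 161.0]
```

```bash
sed -i 's/m=((h\[...,2\]<h\[...,0\]+4)|(h.sum(2)<200))/m=(h.sum(2)<0.78*np.median(h.sum(2)))/' plat.py; python3 - <<'E'
from plat import *
st=dict(get_state())
w,o=blobs(cv2.imread('pics/raw_n1.png'),st,12.2); [print(*q) for q in o]
# stock bin: count of bright new objects is hard; compare before/after inside bin
M=cm('side')
a=cv2.imread('pics/raw_b.png').astype(int); n=cv2.imread('pics/raw_n1.png').astype(int)
g=np.array([[[x,y] for x in (-.05,.05)] for y in (-.06,.06)]).reshape(-1,2); c,s=np.cos(.18),np.sin(.18)
P=np.c_[.454+g[:,0]*c-g[:,1]*s,.357+g[:,0]*s+g[:,1]*c,np.full(4,.02)]; q=w2px('side',P,M).astype(int); print(q.tolist())
E
```

```text
[48.0, -57.0] 1037 [122, 157] [64.0, 66.0, 67.0]
[-36.0, 2.0] 139 [4, 34] [102.0, 100.0, 98.0]
[27.0, 68.0] 353 [23, 24] [96.0, 89.0, 91.0]
[-3.0, 79.0] 343 [22, 24] [97.0, 90.0, 92.0]
[-29.0, 102.0] 626 [28, 41] [64.0, 68.0, 71.0]
[75.0, 105.0] 438 [26, 35] [85.0, 81.0, 82.0]
[[325, 380], [263, 374], [314, 448], [244, 441]]
```

Call:
play_rows --targets '[{"slide":[-0.05,0.5,0],"turn":0,"fingers":-1},{"slide":[0.1,-1,0],"turn":0,"fingers":-1},{"slide":[-0.1,1,0],"turn":0,"fingers":-1},{"slide":[0.1,-1,0],"turn":0,"fingers":-1},{"slide":[-0.1,1,0],"turn":0,"fingers":-1},{"slide":[0,0,0],"turn":0,"fingers":-1},{"slide":[0,0,0],"turn":0,"fingers":-1}]'

```text
t: 22.5
tool_pos: [0.5465, 0.2481, 0.141]
orientation: [0.0, 0.67, 0.742, -0.0]
wrist_force: [-0.3, -0.5, -4.0]
opening: 0.011
grasp_force: 80.3
```

```bash
python3 plat.py n2.png 12.2; python3 - <<'E'
from tilt import *
st=get_state(); im=snap('scene','n2s.png'); print(tilt(im,st['tool_pos'],2*np.arctan2(st['orientation'][2],st['orientation'][1])-np.pi/2))
E
```

```text
22.5 [0.547 0.248 0.141]
[50.0, -58.0] 977 [122, 157] [64.0, 66.0, 67.0]
[-36.0, 1.0] 141 [5, 34] [103.0, 101.0, 98.0]
[-29.0, 102.0] 639 [28, 41] [64.0, 67.0, 70.0]
[75.0, 105.0] 438 [26, 35] [85.0, 81.0, 82.0]
(np.float64(10.279541170928434), np.float64(0.4702579742058033), np.float64(1.0635129797820873), 47)
```

Call:
play_rows --targets '[{"slide":[0.05,-0.2,0],"turn":0.2,"fingers":-1},{"slide":[0.08,-0.4,0],"turn":0.3,"fingers":-1},{"slide":[0.09,-0.4,-0.1],"turn":0.2,"fingers":-1},{"slide":[0.05,-0.3,-0.3],"turn":0,"fingers":-1},{"slide":[0.019,-0.11,-0.15],"turn":0,"fingers":-1},{"slide":[0.019,-0.11,-0.15],"turn":0,"fingers":-1},{"slide":[0.019,-0.11,-0.15],"turn":0,"fingers":-1},{"slide":[0,0,0],"turn":0,"fingers":-1}]'

```text
t: 23.6
tool_pos: [0.5574, 0.1985, 0.1162]
orientation: [0.001, 0.644, 0.765, 0.0]
wrist_force: [1.1, -4.4, 3.8]
opening: 0.0109
grasp_force: 81.8
```

```bash
cat > t2.py <<'E'
from tilt import *
import sys
st=get_state(); im=snap('scene',sys.argv[1]); print(tilt(im,st['tool_pos'],2*np.arctan2(st['orientation'][2],st['orientation'][1])-np.pi/2),st['tool_pos'].round(4),st['wrist_force'].round(1),st['ft_torque'].round(2),st['t'])
E
python3 t2.py o1.png
```

```text
(np.float64(6.8532472230415005), np.float64(-1.3054237944930038), np.float64(0.19780920386766765), 45) [0.5574 0.1985 0.1162] [ 1.1 -4.4  3.8] [-0.17 -0.02  0.22] 23.6
```

Call:
play_rows --targets '[{"slide":[0.025,-0.15,-0.15],"turn":0,"fingers":-1},{"slide":[0.02,-0.12,-0.15],"turn":0,"fingers":-1},{"slide":[0.02,-0.12,-0.15],"turn":0,"fingers":-1},{"slide":[0.02,-0.12,-0.15],"turn":0,"fingers":-1},{"slide":[0.02,-0.12,-0.15],"turn":0,"fingers":-1},{"slide":[0,0,0],"turn":0,"fingers":-1}]'

```text
t: 24.4
tool_pos: [0.5594, 0.1801, 0.0924]
orientation: [-0.0, 0.644, 0.765, -0.0]
wrist_force: [-0.0, 0.9, -1.1]
opening: 0.0109
grasp_force: 81.5
```

```bash
python3 t2.py o2.png
```

```text
(np.float64(-6.391523472701946), np.float64(-1.4456170148395289), np.float64(0.10878224177572172), 36) [0.5594 0.1801 0.0924] [-0.   0.9 -1.1] [ 0.66 -0.22 -0.16] 24.4
```

Call:
play_rows --targets '[{"slide":[0.015,-0.09,-0.13],"turn":0,"fingers":-1},{"slide":[0.015,-0.09,-0.13],"turn":0,"fingers":-1},{"slide":[0.015,-0.09,-0.12],"turn":0,"fingers":-1},{"slide":[0,0,0],"turn":0,"fingers":-1}]'

```text
t: 24.95
tool_pos: [0.5608, 0.1717, 0.0812]
orientation: [-0.0, 0.644, 0.765, -0.0]
wrist_force: [-0.2, 1.6, -0.3]
opening: 0.0109
grasp_force: 82.0
```

```bash
python3 t2.py o3.png
```

```text
(np.float64(-11.522064879194724), np.float64(-1.5768763891256135), np.float64(0.08960801509702697), 36) [0.5608 0.1717 0.0812] [-0.2  1.6 -0.3] [ 0.72 -0.   -0.18] 24.95
```

Call:
play_rows --targets '[{"slide":[0.01,-0.05,-0.06],"turn":0,"fingers":-1},{"slide":[0,0,0],"turn":0,"fingers":-1},{"slide":[0,0,0.2],"turn":0,"fingers":-1},{"slide":[0,0,0.5],"turn":0,"fingers":-1},{"slide":[0,0,0.6],"turn":0,"fingers":-1},{"slide":[0,0,0.5],"turn":0,"fingers":-1},{"slide":[0,0,0.2],"turn":0,"fingers":-1}]'

```text
t: 25.88
tool_pos: [0.5619, 0.1708, 0.1415]
orientation: [0.001, 0.644, 0.765, 0.001]
wrist_force: [0.5, 0.7, -5.1]
opening: 0.0107
grasp_force: 81.2
```

```bash
python3 t2.py o4.png
```

```text
(np.float64(-5.589968771238676), np.float64(0.5299298260816093), np.float64(0.5180336527709902), 41) [0.5619 0.1708 0.1415] [ 0.5  0.7 -5.1] [-0.09 -0.42 -0.01] 25.875
```

```bash
python3 - <<'E'
from plat import *
im=cv2.imread('pics/raw_o4.png'); st=get_state(); M=cm('scene'); yaw=yaw_of(st['orientation']); print(yaw)
h=im.astype(int); m=(h[...,2]>h[...,0]+8)&(h[...,2]>70)
for f in (-5.6,-12): print(f,w2px('scene',Tw(st['tool_pos'],yaw,np.radians(f),[[.087,-.083,0],[.087,.05,0],[.087,-.083,.05],[.057,.117,.034],[-.075,-.1,.044]]),M).round(0).tolist())
e=w2px('scene',Tw(st['tool_pos'],yaw,np.radians(-9),[[.087,-.083,0],[.087,.05,0]]),M)
print([(u,[int(np.where(m[:,u][int(np.interp(u,e[:,0],e[:,1]))-60:int(np.interp(u,e[:,0],e[:,1]))+30])[0].max())+int(np.interp(u,e[:,0],e[:,1]))-60]) for u in range(int(e[0,0])-10,int(e[1,0]),4) if m[int(np.interp(u,e[:,0],e[:,1]))-60:int(np.interp(u,e[:,0],e[:,1]))+30,u].any()])
E
```

```text
0.17108684826294596
-5.6 [[377.0, 235.0], [408.0, 200.0], [377.0, 216.0], [411.0, 167.0], [307.0, 198.0]]
-12 [[379.0, 235.0], [410.0, 195.0], [378.0, 219.0], [412.0, 162.0], [308.0, 201.0]]
[(368, [228]), (372, [230]), (376, [232]), (380, [233]), (384, [228]), (388, [223]), (392, [218]), (396, [212]), (404, [208])]
```

Call:
play_rows --targets '[{"slide":[0,-0.2,0],"turn":-0.1,"fingers":-1},{"slide":[0.02,-0.4,0],"turn":-0.2,"fingers":-1},{"slide":[0.02,-0.6,0],"turn":-0.2,"fingers":-1},{"slide":[0.02,-0.8,0],"turn":-0.2,"fingers":-1},{"slide":[0.02,-1,0],"turn":-0.2,"fingers":-1},{"slide":[0.02,-1,0],"turn":-0.2,"fingers":-1},{"slide":[0,-1,0],"turn":-0.2,"fingers":-1},{"slide":[0,-1,0],"turn":-0.2,"fingers":-1},{"slide":[0,-1,0],"turn":-0.2,"fingers":-1},{"slide":[0,-1,0],"turn":0,"fingers":-1},{"slide":[0,-1,0],"turn":0,"fingers":-1},{"slide":[0,-1,0],"turn":0,"fingers":-1}]'

```text
t: 27.42
tool_pos: [0.5634, -0.1315, 0.1395]
orientation: [-0.0, 0.707, 0.707, -0.0]
wrist_force: [-0.2, 0.2, -4.6]
opening: 0.0111
grasp_force: 81.3
```

Call:
play_rows --targets '[{"slide":[0,-1,0],"turn":0,"fingers":-1},{"slide":[0,-1,0],"turn":0,"fingers":-1},{"slide":[0,0,0],"turn":0,"fingers":-1},{"slide":[0,0,0],"turn":0,"fingers":-1}]'

```text
t: 27.92
tool_pos: [0.5635, -0.1898, 0.1394]
orientation: [-0.0, 0.707, 0.707, -0.0]
wrist_force: [-0.4, -1.0, -5.2]
opening: 0.0107
grasp_force: 81.3
```

```bash
python3 t2.py p1.png; python3 - <<'E'
from plat import *
st=get_state(); M=cm('scene'); yaw=yaw_of(st['orientation'])
print(yaw,'spout',Tw(st['tool_pos'],yaw,np.radians(-12),[[-.055,-.1,.003]]).round(3))
im=cv2.imread('pics/raw_p1.png'); a=cv2.imread('pics/raw_a.png')
cv2.imwrite('pics/p.png',cv2.resize(im[200:380,110:350],(800,600),interpolation=cv2.INTER_CUBIC))
d=np.abs(im.astype(int)-a).sum(2); print('dish diff',(d[318:334,140:205]>40).sum())
E
```

```text
(np.float64(-11.328542031128256), np.float64(-0.6822409562546375), np.float64(0.17235889248721295), 77) [ 0.5635 -0.1898  0.1394] [-0.4 -1.  -5.2] [-0.08 -0.42  0.02] 27.925
0.0002139922079298362 spout [[ 0.415 -0.271  0.063]]
dish diff 0
```

Call:
play_rows --targets '[{"slide":[0,-0.6,0],"turn":0,"fingers":-1},{"slide":[0,1,0],"turn":0,"fingers":-1},{"slide":[0,-1,0],"turn":0,"fingers":-1},{"slide":[0,1,0],"turn":0,"fingers":-1},{"slide":[0,-1,0],"turn":0,"fingers":-1},{"slide":[0,1,0],"turn":0,"fingers":-1},{"slide":[0,-1,0],"turn":0,"fingers":-1},{"slide":[0,1,0],"turn":0,"fingers":-1},{"slide":[0,-1,0],"turn":0,"fingers":-1},{"slide":[0,0,0],"turn":0,"fingers":-1},{"slide":[0,0,0],"turn":0,"fingers":-1}]'

```text
t: 29.35
tool_pos: [0.5641, -0.2075, 0.1398]
orientation: [-0.0, 0.707, 0.707, 0.0]
wrist_force: [-0.4, 0.6, -3.7]
opening: 0.0107
grasp_force: 81.4
```

```bash
cat > dish.py <<'E'
from plat import *
import sys
st=get_state(); im=snap('scene',sys.argv[1]); a=cv2.imread('pics/raw_a.png')
d=(np.abs(im.astype(int)-a).sum(2)[300:345,132:208]>60).astype(np.uint8); n,l,s,c=cv2.connectedComponentsWithStats(d)
print('blobs in dish',[(c[k].round(0)+[132,300]).tolist()+[int(s[k,4])] for k in range(1,n) if s[k,4]>8],st['tool_pos'].round(3),st['t'])
E
python3 dish.py p2.png; python3 t2.py p3.png
```

```text
blobs in dish [[203.0, 306.0, 128], [169.0, 325.0, 166], [158.0, 339.0, 15]] [ 0.564 -0.207  0.14 ] 29.35
(np.float64(-11.04313296027143), np.float64(-0.6030606036899488), np.float64(0.1758398303386661), 78) [ 0.5641 -0.2072  0.1397] [-0.6  0.  -4.4] [-0.11 -0.33 -0.  ] 29.4
```

Call:
play_rows --targets '[{"slide":[0,1,0],"turn":0,"fingers":-1},{"slide":[0,-1,0],"turn":0,"fingers":-1},{"slide":[0,1,0],"turn":0,"fingers":-1},{"slide":[0,-1,0],"turn":0,"fingers":-1},{"slide":[0,1,0],"turn":0,"fingers":-1},{"slide":[0,-1,0],"turn":0,"fingers":-1},{"slide":[0,1,0],"turn":0,"fingers":-1},{"slide":[0,-1,0],"turn":0,"fingers":-1},{"slide":[0,1,0],"turn":0,"fingers":-1},{"slide":[0,-1,0],"turn":0,"fingers":-1},{"slide":[0,0,0],"turn":0,"fingers":-1},{"slide":[0,0,0],"turn":0,"fingers":-1}]'

```text
t: 30.95
tool_pos: [0.564, -0.207, 0.1397]
orientation: [-0.0, 0.707, 0.707, 0.0]
wrist_force: [0.0, 0.3, -3.8]
opening: 0.0107
grasp_force: 81.4
```

```bash
python3 dish.py q2.png; python3 t2.py q3.png; python3 - <<'E'
from h import *
print(np.mean([get_state()['wrist_force'][2]]))
a=cv2.imread('pics/raw_q2.png')[240:370,110:300]; cv2.imwrite('pics/q.png',cv2.resize(a,None,fx=4,fy=4,interpolation=cv2.INTER_CUBIC))
E
```

```text
blobs in dish [[203.0, 306.0, 116], [169.0, 325.0, 165], [158.0, 339.0, 15]] [ 0.564 -0.207  0.14 ] 30.95
(np.float64(-11.2077131299532), np.float64(-0.7123154565382287), np.float64(0.1884279581817528), 78) [ 0.564  -0.2069  0.1397] [ 0.3  0.6 -4.1] [-0.11 -0.28  0.01] 31.0
-3.9926869840229666
```

```bash
python3 - <<'E'
from h import *
a=cv2.imread('pics/raw_q2.png'); b=snap('side','r2.png')
f=lambda i,x,y,w,h,W=400,H=300:cv2.resize(i[y:y+h,x:x+w],(W,H),interpolation=cv2.INTER_CUBIC)
cv2.imwrite('pics/r.png',np.vstack([np.hstack([f(a,120,265,120,90),f(b,355,155,100,75)]),np.hstack([f(b,225,340,140,105),f(a,200,190,180,135)])]))
E
```

```text
(no output)
```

View pics/r.png

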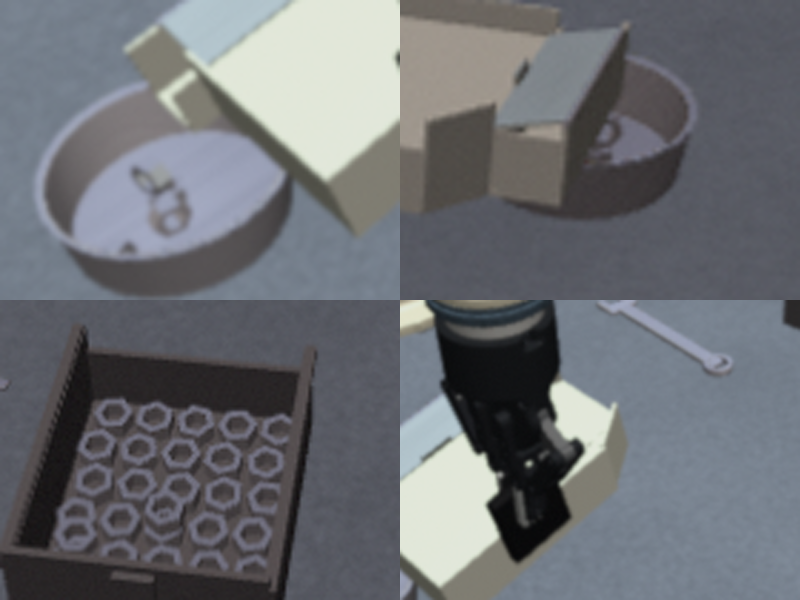

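```bash
python3 - <<'E'
from h import *
T=[];F=[]
for k in range(16):
    read_camera('wrist'); s=get_state(); T.append(s['ft_torque']);F.append(s['wrist_force'])
print(np.mean(T,0).round(4),np.std(T,0).round(3),np.mean(F,0).round(2),np.std(F,0).round(2),s['t'])
E
```

```text
[-0.0967 -0.3093 -0.0056] [0.029 0.042 0.024] [ 0.02 -0.03 -4.21] [0.53 0.58 0.48] 31.9
```

Call:
play_rows --targets '[{"slide":[0.25,0.3,0],"turn":-0.2,"fingers":-1},{"slide":[0.5,0.7,0],"turn":-0.2,"fingers":-1},{"slide":[0.65,0.95,0],"turn":-0.2,"fingers":-1},{"slide":[0.65,0.95,0],"turn":-0.2,"fingers":-1},{"slide":[0.6,0.85,-0.3],"turn":-0.2,"fingers":-1},{"slide":[0.4,0.6,-0.5],"turn":-0.2,"fingers":-1},{"slide":[0.18,0.28,-0.6],"turn":-0.2,"fingers":-1},{"slide":[0,0,-0.4],"turn":0,"fingers":-1},{"slide":[0,0,-0.2],"turn":0,"fingers":-1},{"slide":[0,0,0],"turn":0,"fingers":-1}]'

```text
t: 33.15
tool_pos: [0.6605, -0.0692, 0.0794]
orientation: [-0.0, 0.755, 0.656, -0.0]
wrist_force: [0.3, -0.2, -4.4]
opening: 0.0107
grasp_force: 81.4
```

```bash
python3 t2.py s1.png
```

```text
(np.float64(-11.915417763671226), np.float64(-0.6966055241471759), np.float64(0.162980539331348), 72) [ 0.6605 -0.0692  0.0794] [ 0.3 -0.2 -4.4] [-0.14 -0.23 -0.02] 33.15
```

Call:
play_rows --targets '[{"slide":[0.01,0.08,-0.1],"turn":0,"fingers":-1},{"slide":[0.01,0.08,-0.1],"turn":0,"fingers":-1},{"slide":[0.01,0.08,-0.1],"turn":0,"fingers":-1},{"slide":[0.01,0.08,-0.1],"turn":0,"fingers":-1},{"slide":[0.01,0.08,-0.1],"turn":0,"fingers":-1},{"slide":[0.01,0.08,-0.08],"turn":0,"fingers":-1},{"slide":[0,0,0],"turn":0,"fingers":-1}]'

```text
t: 34.08
tool_pos: [0.6641, -0.0533, 0.0632]
orientation: [0.001, 0.754, 0.656, 0.001]
wrist_force: [2.0, 1.2, 4.8]
opening: 0.0104
grasp_force: 83.0
```

```bash
python3 t2.py s2.png
```

```text
(np.float64(-3.120180893769177), np.float64(-1.3859921405348903), np.float64(0.177020810380018), 71) [ 0.6641 -0.0533  0.0632] [2.  1.2 4.8] [-0.28  0.11  0.05] 34.075
```

Call:
play_rows --targets '[{"slide":[0,0.06,-0.08],"turn":0,"fingers":-1},{"slide":[0,0.04,-0.06],"turn":0,"fingers":-1},{"slide":[0,0,0],"turn":0,"fingers":-1}]'

```text
t: 34.5
tool_pos: [0.6643, -0.0497, 0.0594]
orientation: [0.0, 0.755, 0.656, 0.002]
wrist_force: [0.9, 4.5, 7.8]
opening: 0.011
grasp_force: 83.7
```

Call:
play_rows --targets '[{"slide":[0,0,0],"turn":0,"fingers":-0.6},{"slide":[0,0,0.05],"turn":0,"fingers":0},{"slide":[0,0,0.1],"turn":0,"fingers":1},{"slide":[0,0,0],"turn":0,"fingers":1},{"slide":[0,0,0.5],"turn":0,"fingers":1},{"slide":[0,0,1],"turn":0,"fingers":1},{"slide":[0,0,1],"turn":0,"fingers":1},{"slide":[0,0,1],"turn":0,"fingers":1},{"slide":[0,0,1],"turn":0,"fingers":1},{"slide":[0,0,0],"turn":0,"fingers":1}]' --grip_force 20

```text
t: 35.75
tool_pos: [0.6647, -0.0513, 0.2016]
orientation: [0.002, 0.755, 0.656, 0.002]
wrist_force: [1.2, 0.1, 0.6]
opening: 0.0852
grasp_force: 0.0
```

```bash
python3 - <<'E'
from tilt import *
import tilt as t
from plat import *
im=snap('scene','u1.png'); sd=snap('side','u2.png'); g=cv2.imread('pics/raw_i1.png'); M=cm('scene')
# tray pose by matching the right-corner and funnel patches to the lid-shut picture i1
for x0,y0,x1,y1 in [(300,295,345,345),(262,265,300,300),(370,255,405,300)]:
    tt=g[y0:y1,x0:x1]; r=cv2.matchTemplate(im[180:380,220:460],tt,cv2.TM_CCOEFF_NORMED); print((np.array(cv2.minMaxLoc(r)[3])+[220,180]-[x0,y0]).tolist(),r.max().round(3))
print('tilt',t.tilt(im,[.6645,-.0503,.0597],-.1398))
st=dict(get_state()); print(st['t'],st['tool_pos']); st['tool_pos']=np.array([.6645,-.0503,.0597]); st['orientation']=[0,.7547,.656,0]
w,o=blobs(sd,st,0); [print(*q) for q in o]
for n in ('raw_b.png','raw_u2.png'):
    pass
a=cv2.imread('pics/raw_a.png').astype(int); d=(np.abs(im-a).sum(2)>60).astype(np.uint8); n,l,s,c=cv2.connectedComponentsWithStats(d)
print('changed',[(c[k].round(0).tolist(),int(s[k,4])) for k in range(1,n) if s[k,4]>12])
E
```

```text
[4, 1] 0.999
[3, 0] 0.956
[4, 1] 0.998
tilt (np.float64(-0.2746233460013551), np.float64(-1.1053940364214758), np.float64(0.18877053521895615), 71)
35.85 [ 0.66284633 -0.05112924  0.19824078]
[52.0, -11.0] 2150 [122, 197] [85.0, 89.0, 91.0]
[-36.0, 2.0] 168 [5, 36] [91.0, 93.0, 92.0]
[-26.0, 99.0] 945 [32, 45] [74.0, 79.0, 82.0]
changed [([158.0, 60.0], 6944), ([207.0, 10.0], 54), ([234.0, 61.0], 4394), ([303.0, 10.0], 361), ([374.0, 97.0], 15871), ([205.0, 34.0], 25), ([181.0, 31.0], 22), ([411.0, 82.0], 64), ([325.0, 278.0], 3777), ([362.0, 250.0], 51), ([364.0, 256.0], 27), ([276.0, 263.0], 20), ([353.0, 273.0], 244), ([317.0, 299.0], 127), ([169.0, 325.0], 167), ([158.0, 339.0], 15)]
```

```bash
python3 - <<'E'
from h import *
a=cv2.imread('pics/raw_b.png').astype(int); i=cv2.imread('pics/raw_u2.png').astype(int)
d=np.abs(i-a).sum(2)[165:215,365:435]; m=(d>35).astype(np.uint8); n,l,s,c=cv2.connectedComponentsWithStats(m)
print([((c[k]+[365,165]).round(0).tolist(),s[k].tolist()) for k in range(1,n) if s[k,4]>5])
for r in range(18,40): print(''.join('#' if v>60 else '+' if v>30 else '.' for v in d[r,8:62]))
g=cv2.cvtColor(cv2.imread('pics/raw_u2.png'),cv2.COLOR_BGR2GRAY)[183:205,373:427]
for r in range(0,22): print(''.join(' .:-=+*#%@'[min(9,max(0,(int(v)-60)//10))] for v in g[r]))
E
```

```text
[([401.0, 188.0], [28, 11, 18, 21, 173])]
.....................+#####...........................
.......................++#...++.+.+##.................
.........................#+..########.................
........................+##.+###++###+................
........................###.###+..+###................
......................++##+.###...+###................
.......................+##..+##+..###.................
....................######..########+...............+.
....................######..#######+..................
....................#####+.######++...................
.....................++++.+########...................
..........................+########...................
..........................+########...................
...........................+.+++++....................
......................................................
......................................................
......................................................
......................................................
......................................................
.............
[... 661 characters left out ...]
++++++-   .=+---.::==++++++++++++-.    .
.         :.-++++++++====+=..:::..:=+++++++++-.      .
.           .::=++++++++++=.  ..  .=++=+++-:.        :
.               .:.:=+++++-. ....:-++-:...          .:
:                   .....:. ..   . ..               .:
:                                                   :-
:.                                                  :-
-:                                                 .::
::                                                 :-:
:::                                               .---
:-::                                             .:-::
:::-:.                                          .:-:::
:--:-::                                        .:-:::-
```

Call:
play_rows --targets '[{"slide":[-0.69,-0.97,0.3],"turn":0,"fingers":1},{"slide":[-0.69,-0.97,0.3],"turn":0,"fingers":1},{"slide":[-0.69,-0.97,0.3],"turn":0,"fingers":1},{"slide":[-0.69,-0.97,0.3],"turn":0,"fingers":1},{"slide":[-0.69,-0.97,0.3],"turn":0,"fingers":1},{"slide":[-0.69,-0.97,0.3],"turn":0,"fingers":1},{"slide":[-0.69,-0.97,0],"turn":0,"fingers":1},{"slide":[-0.69,-0.97,0],"turn":0,"fingers":1},{"slide":[-0.69,-0.97,0],"turn":0,"fingers":1},{"slide":[-0.69,-0.97,0],"turn":0,"fingers":1},{"slide":[-0.69,-0.97,0],"turn":0,"fingers":1},{"slide":[-0.69,-0.97,0],"turn":0,"fingers":1}]'

```text
t: 37.35
tool_pos: [0.4132, -0.4007, 0.2505]
orientation: [-0.001, 0.755, 0.656, -0.0]
wrist_force: [1.1, -0.0, -0.9]
opening: 0.0853
grasp_force: 0.0
```

```bash
python3 - <<'E'
from h import *
M=cm('wrist'); im=snap('wrist','v1.png'); print(get_state()['tool_pos'],get_state()['t'])
r=np.arange(-.058,.0581,.0016); gx,gy=np.meshgrid(r,r)  # rectified top view of dish floor: cols=x, rows=y
P=np.c_[.416+gx.ravel(),-.295+gy.ravel(),np.full(gx.size,.008)]; uv=w2px('wrist',P,M).astype(np.float32).reshape(gx.shape+(2,)); print(uv[0,0],uv[-1,-1])
w=cv2.cvtColor(cv2.remap(im,uv[...,0],uv[...,1],cv2.INTER_LINEAR),cv2.COLOR_BGR2GRAY).astype(int)
lo,hi=np.percentile(w,[2,98]); print(lo,hi)
for q in w: print(''.join(' .:-=+*#%@'[min(9,max(0,int((v-lo)/(hi-lo)*9.9)))] for v in q))
E
```

```text
[ 0.41118178 -0.40358857  0.25054554] 37.4
[254.77481 159.02406] [360.80206   10.603773]
55.0 158.0
*******#%@@@%*+=======+*#%@@@@@@@@@@@@@@@@@@@@@@@@%####*-::.::.:=#@@@%#**
******#%@@%#*=======+*#%@@@@@@@@@@@@@@@@@@@@@@@@@@@%%###+-::....:-*%@@%#*
*****#%@@@#*=======+#%@@@@@@@@@@@@@@@@@@@@@@@@@@@@@@@%%@%*=::.....:+%%@%#
****#%@@%#+======+*%%@@@@@@@@@@@@@@@@@@@@@@@@@@@@@@@@@@@@%#+-......:+%@%%
***#%@@%#+======+#%@@@@@@@@@@@@@@@@@@@@@@@@@@@@@@@@@@@@@@@@%*-:.....:+%%@
**#%@@%#+======+#%@@@@@@@@@@@@@@@@@@@@@@@@@@@%%@@@@@@@@@@@@@%#=:.....:*%@
**#@@%#+======*#@@@@@@@@@@@@@@@@@@@@@@@@@@@%#*#%@@@@@@@@@@@@@@%=:.....-*%
*#%@@#+=====+*#%@@@@@@@@@@@@@@@@@@@@@@@@@@@%*++*#%@@@@@@@@@@@@@#=:.....-*
#%@@%*=====+*#@@@@@@@@@@@@@@@@@@@@@@@@@@@@@%#*+++#%@@@@@@@@@@@@@#=:.....-
%@@%#+=====*%@@@@@@@@@@@@@@@@@@@@@@@@@@@@@@@@%*++*%@@@@@@@@@@@@@%#=......
@@@#+=====+#%@@@@@@@@@@@@@@@@@@@@@@@@@@@@@@@@@@#*#@@@@@@@@@@@@@@@%#-.....
@@%*=====+*%@@@@@@@@@@@@@@@@@@@@@@@@@@@@@@@@@@@@%@@@@@@@@@@@@@@@@@@*:....
@%#+=====*%@@@@@@@@@@@@@@@@@@@@@@@@@@@@@@@@@@@@@@@@@@@@@@@@@@@@@@@@%+:...
@#+=====+#%@@@@@@@@@@@@@@@@@@@@@@@@@@@
[... 3701 characters left out ...]
@@@@@@@@%%%%%%%%#+:           .=#@
***#%%%%+:...........:-+*%%%@%%%%%%%%@@@@@@@@@@%%%%%%#+:.           .=#@@
****#%@%%+:.............:=*%%%%%%%%%%@@@@@@@@@@%%%#*+-.            .=#@@@
*****#%%%%+:..............:-+*#%%%%%%%@@%%@@@%%#*=-:              :+#@@@%
******#%@@#+:............. ..:--=+*##%%####**+=-.                :+%@@@%*
***#***#%@%#*-..........         ..::---::....                  :+%@@%##*
******+*#%%%%#=:........  .                                   .-*%@@%#***
******+**##%%%%+-..... ..  .                                 :+#@@@%#****
***********#%%%%*=:.... ..                                 :=*%@@@%#**++*
************#%%%%#+-:.......                             .-*%@@@%#**+++**
```

```bash
python3 - <<'E'
from h import *
M=cm('wrist'); im=cv2.imread('pics/raw_v1.png')
u0,v0=np.floor(w2px('wrist',[[.416-.055,-.295+.02,.005]],M)[0]).astype(int); u1,v1=np.ceil(w2px('wrist',[[.416+.06,-.295-.066,.005]],M)[0]).astype(int); print(u0,v0,u1,v1)
w=cv2.cvtColor(im[max(v0,0):v1,u0:u1],cv2.COLOR_BGR2GRAY)
for q in w: print(''.join(2*' .:-=+*#%@'[min(9,max(0,(int(v)-95)//8))] for v in q))
E
```

```text
245 69 381 146
                ..==******##############**################************####**####################****##########****################################################********####****####################******************##################**########**++::                      
                ::++****################################**************####**######################****########****################################################**##************######################**######********####%%######**##****##########**--                      
                --****##########**####################**##********##############################****########******##########################%%######%%############************##**############**##############**##******##############################**==                      
              ..==**##**####################################******############**##################****######**##****################################################**********##****####################**##**##********##################**##########**++..              
[... 19235 characters left out ...]
%%##%%##############**################%%####################################************==::                          --++######****++==------------------
----==------==++**######****++--::..............  ......::::--++++**############################**##########################################################%%##################################**++++++++++==::                          ::++**######****====------------==----
--------------==++****######**++--::..............  ........::--==++**##################################################%%############################################################**##******++++====++==::                        ..--++**########**==------------==--==----
```

Call:
play_rows --targets '[{"slide":[0.05,0.45,-0.9],"turn":0,"fingers":1},{"slide":[0.05,0.45,-0.9],"turn":0,"fingers":1},{"slide":[0.05,0.4,-0.8],"turn":0,"fingers":1},{"slide":[0,0,0],"turn":0,"fingers":1},{"slide":[0,0,0],"turn":0,"fingers":1}]'

```text
t: 38.02
tool_pos: [0.4193, -0.3617, 0.1741]
orientation: [0.0, 0.754, 0.656, -0.0]
wrist_force: [0.4, 0.5, 0.5]
opening: 0.0854
grasp_force: 0.0
```

```bash
python3 - <<'E'
from h import *
M=cm('wrist'); im=snap('wrist','v2.png'); print(get_state()['tool_pos'],M[2].round(3))
rx=np.arange(-.05,.0501,.0008); ry=np.arange(.02,-.0601,-.0013); gx,gy=np.meshgrid(rx,ry)
P=np.c_[.416+gx.ravel(),-.295+gy.ravel(),np.full(gx.size,.006)]; uv=w2px('wrist',P,M).astype(np.float32).reshape(gx.shape+(2,)); print(uv[0,0],uv[-1,-1])
w=cv2.cvtColor(cv2.remap(im,uv[...,0],uv[...,1],cv2.INTER_AREA),cv2.COLOR_BGR2GRAY).astype(int); f=np.median(w); print(f)
for q in w: print(''.join(' ' if abs(v-f)<8 else '.' if abs(v-f)<16 else '@' if v<f-50 else '#' if v<f-30 else '+' if v<f else '^' for v in q))
E
```

```text
[ 0.41947874 -0.36201914  0.1745163 ] [ 0.428 -0.293  0.317]
[232.51126 114.21798] [375.82986 199.11406]
150.0
@@@@#+                                                                                     .                        .         
@@@#+                                                                                                               .         
@@#+                                                                                                                          
@#+                                                                                                                           
@#.                                                                                                                 .         
#+                                                                                                                            
#+                                                                                                                            
+                                                                                                   
[... 6184 characters left out ...]
                                  .++.       .+#@@@@@@@@@@@@@@@@@
.+##########@##@@#############++.                                                               +++.    ++#@@@@@@@@@@@@@@@@@@@
  ++#######@############@@@######+..                                                             +++..++#@@@@@@@@@@@@@@@@@@@@@
   .++#########@@#####@@##@##@@#####+.                                                           .++###@@@@@@@@@@@@@@@@@@@@@@@
     .+###########@@####@@##@@#@@######++.                                                     ..+++##@@@@@@@@@@@@@@@@@@@@@@@@
       .+################@##@#@@#@@@@@#####++..                                             ..+++++++#@@@@@@@@@@@@@@@@@@@@@@@@
```

```bash
python3 - <<'E'
from h import *
im=cv2.imread('pics/raw_v2.png'); g=cv2.GaussianBlur(cv2.cvtColor(im,cv2.COLOR_BGR2GRAY),(3,3),0)
hsv=cv2.cvtColor(im,cv2.COLOR_BGR2HSV)
u0,v0,u1,v1=262,126,352,198
print('floor',im[120:126,300:340].reshape(-1,3).mean(0))
for v in range(v0,v1): print(''.join(2*('@' if x<95 else '#' if x<120 else '*' if x<134 else '+' if x<141 else '-' if x<146 else ' ' if x<154 else '^') for x in g[v,u0:u1]))
E
```

```text
floor [165.89583333 150.775      148.64166667]
                                                ^^^^^^                          ^^^^^^^^^^^^^^^^^^^^^^  ^^^^^^^^^^^^^^^^^^      ^^                                                  
                                                ^^^^^^            ^^            ^^^^^^^^^^^^^^^^^^^^^^    ^^^^^^^^^^^^^^^^    ^^^^^^                                                
                                                ^^^^^^                          ^^^^^^^^^^^^^^^^^^^^^^^^^^^^^^^^^^^^^^^^^^^^  ^^^^                                                  
                                                ^^^^^^    ------                      ^^^^^^^^^^^^^^^^^^^^^^^^^^^^^^^^^^^^^^^^                                                      
                                                  ^^^^    ----------  ------            ^^^^^^^^^^^^^^^^^^^^^^^^^^^^^^^^^^^^                                                        
                                                              ----------------            ^^^^^^^^^^^^^^  ^^^^^^^^^^^^^^^^^^^^^^^^                  
[... 11278 characters left out ...]
                                                   ^^^^^^^^                      ^^^^^^^^^^^^^^  ^^^^      ++**********++--                --++++++--        
**++--                                                                    ^^^^^^^^                        ^^^^^^^^^^^^^^^^^^      --++****++----                    --++**++--      
##****++--                                                                ^^^^^^^^^^                      ^^^^^^^^^^^^^^^^^^        --++++--                        --++******++--  
######**++--                                                                ^^^^^^^^                      ^^^^  ^^^^    ^^^^                                          --++******++--
```

```bash
python3 -c "
from rig import *
print(finish_job())"
```

```text
the job is handed in; nothing more can be done
None
```

The job is handed in at about 38 s: four nuts poured into the dish, the two extras back in the bin, and the empty tray set flat on the table with its lid shut. The fourth nut in the dish is inferred from pixel data and the tray's weight rather than clearly seen, as it appears to lie under another. The tool could only turn about the vertical, so I tipped the tray about 12 degrees by pressing it on the dish rim and the bin wall, then shook the nuts out.

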